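Square up the blackboard price plates at the spice stall

ROBOT

A 6-joint arm with a two-finger parallel gripper is mounted at the origin on the work surface. World frame = base frame: x ahead of the robot, y to its left, z up, the work surface at z = 0. Lengths are in m, angles in rad, forces in N, time in s.
With the tool pointing down it reaches from about 0.3 to 0.775 m from the base axis. Payload 14.6 kg.
Tool frame: the origin (TCP) lies at the very end of the fingers, on their centre line; the grasp point (between the pads) lies 19 mm behind it; z points along the fingers, y is the line along which they close (so a half turn about z gives the same grasp; the last joint's range is limited). The gripper opens to 94 mm and grips with 3 to 60 N. Pads are 16 mm wide; open, the fingers measure 119 mm over their backs; the gripper's body (75 mm by 177 mm) begins 78 mm behind the grasp point.
Start: joints at [1.065, 0.3, 1.521, -0, 1.321, -0.067], TCP at [0.234, 0.498, 0.205] pointing down, gripper open.
Joint ranges: [-3.03, 3.03], [-0.79, 2.21], [0.23, 2.52], [-1.04, 4.18], [0, 3.07], [-2.55, 2.55]. Speed limits (rad/s): [2.22, 2.22, 2.57, 3.14, 3.14, 3.14].

INTERFACE

Orientations are given as a unit quaternion [x, y, z, w].
In Python, from rig import manip gives the robot as it stands. The module is installed in compiled form; this text tells all that it offers.
- The arm moves only by the tool apply_moves, never from a script. Its argument "steps" is a list of rows, each a list of 3 entries, a list of its own where there are three numbers: the shift along the tool's x, y, z in mm, then the turn about the tool's z in rad, then the closure in counts, from 0 (fully open) to 255 (shut). A call has exactly 8 rows; each row shifts and turns the commanded pose from where the row before left it, along the tool's axes as they then stand; what a row does not reach is not made up. A row lasts 1/10 s, in which the tool goes at most 50 mm and 8.59 degrees, less where a joint would pass 70% of its speed; a pose out of reach is approached as far as the arm can. A call is refused whole if a number of a shift passes 50 or a number of a turn 0.15, either way. A call with a gripper value outside its range is refused whole. The fingers move at their own pace and stop on an object; "squeeze" is the grip in N (left out, the last holds). Time passes only in rows, so rows that do not move let the fingers close, or fill a call up. It gives the time, the measured TCP pose, the force, the opening and the grip force at its end, in the units of the state.
- manip.observe(): the state, without advancing time (a new reading comes with each control period).
- manip.camera(name): name is "scene" or "top" or "wrist"; returns (picture, depth): 420x560x3 uint8, red, green, blue; 420x560 float32, m along the optical axis (not along the pixel's ray), 0 where there is no reading.
- manip.calibration(name): a dict with "K" (3x3 intrinsics, pixels), "pose" (4x4, takes a point from camera to world coordinates). Camera axes: x right, y down, z forward; pixel columns grow to the right and rows downward; lengths in m; the calibration is good to about 2 mm. A picture is of the moment at which its call begins: read the wrist's pose just before it. calibration takes no time and is no camera call; for the wrist camera it gives the pose at the moment of the call.
- manip.hand_in(): hands the job in; it is judged then, once.
The state is a dict: "time": time; "joints": joint angles; "qvel": joint speeds; "joint_torque": joint torques, N m; "eef_pos": TCP position; "tool_rot": TCP orientation; "wrist_force": force on the tool from outside, world axes, zero at the start; "moment": the same for the moment, N m; "gripper_width": finger opening in m; "grip_force": force on a finger pad.
Only numpy, scipy, OpenCV 4.12 (cv2) and the standard library are available. Lean on these libraries where they do the work, as an engineer would, in place of code of your own. Each camera call takes 0.05 s, during which the arm holds its last target. There are 200 camera calls.

TASK

The stop at the far end of the squaring tray is not yet clamped: lock it where it stands by turning its black knob clockwise (seen from above), fully home. Then tap the untidy stack of five blackboard price plates until every plate lies flush against both the side fence and the stop; leave the stack lying in the tray, tap gently, since their edges dent, and do not let the stop shift. Leave the jar, the glass and the tin where they are.

Things in the scene. Friction and masses are not known exactly. Their poses are not given: they have to be found in the camera images.
- tray: Fixed plywood squaring tray, origin on the table; x points to the end with the stop (away from the robot), z up. Floor x -135 to 175 mm, y -85 to 85 mm, its top at z 12 mm. A wooden side fence 36 mm high above the floor runs along x (-135 to 110 mm) at y 50 to 66 mm. The -x end and the -y side are open.
- fence_face (a point): Point on the inner face of the side fence, at floor level, at tray x = 0; axes as the tray's. The fence face is the plane y = 0 of this point; plates lie on its -y side.
- stop_face (a point): Middle (y = 0 of the tray) of the stop's face that the plates are to touch, at floor level; axes as the tray's. The face is the plane x = 0 here, 74 mm wide (y -35 to 39 mm), 35 mm high above the floor; plates lie on its -x side. The wooden stop block reaches 72 mm to +x.
- stop (a joint): Slide of the stop along tray x, m, 0 to 0.045, growing away from the plates; stop face at tray x = 60 mm + this. It drags stiffly: it stays put under light taps but slips, even clamped, when shoved with more than about 14 N.
- lock (a joint): Angle of the black clamp knob on top of the stop, rad, growing clockwise seen from above: 0 fully slack, 1.5 the end of travel, fully locked (counted as locked above 1.1). It starts near slack, turns with about 0.12 N m and stays where it is left.
- lock_grip (a point): On the knob's axis, 45 mm behind the stop face, at the height to grip. The knob is a bar grip 44 mm long, 13 mm thick and 28 mm tall, its top 7 mm above this point and 77 mm above the tray floor; the bar lies along x of this point (which turns with the knob): tray x at joint 0, turned clockwise by the joint value.
- jar: Bystander: closed amber glass jar, 64 mm across, 90 mm high, origin centre of underside, beyond the side fence.
- glass: Bystander: drinking glass, 60 mm across, 85 mm high, origin centre of underside, beyond the side fence.
- tin: Bystander: steel tin, 70 mm across, 70 mm high, origin centre of underside, beyond the side fence.
- plate1: Blackboard price plate (dark painted plywood), the bottom plate: 90 x 60 x 6 mm, about 30 g. Origin: centre of its underside; x along the 90 mm side, z up. The five plates lie flat on one another, long side roughly along tray x.
- plate2: Blackboard price plate (dark painted plywood), the second plate from the bottom: 90 x 60 x 6 mm, about 30 g. Origin: centre of its underside; x along the 90 mm side, z up. The five plates lie flat on one another, long side roughly along tray x.
- plate3: Blackboard price plate (dark painted plywood), the middle plate: 90 x 60 x 6 mm, about 30 g. Origin: centre of its underside; x along the 90 mm side, z up. The five plates lie flat on one another, long side roughly along tray x.
- plate4: Blackboard price plate (dark painted plywood), the fourth plate from the bottom: 90 x 60 x 6 mm, about 30 g. Origin: centre of its underside; x along the 90 mm side, z up. The five plates lie flat on one another, long side roughly along tray x.
- plate5: Blackboard price plate (dark painted plywood), the top plate: 90 x 60 x 6 mm, about 30 g. Origin: centre of its underside; x along the 90 mm side, z up. The five plates lie flat on one another, long side roughly along tray x.

How it is judged:
On the way, in this order (a step that is already met when the one before it is completed fails the run):
1. the stop is locked (knob past 1.1 rad) (value of joint lock above 1.1 rad), for 0.2 s.
2. all five plates are flush with the fence and the stop (x of plate1 in the frame of stop_face between -0.0475 and -0.043 m and y of plate1 in the frame of fence_face between -0.0325 and -0.028 m and angle between the x axis of each of plate1, plate2, plate3, plate4, plate5 and the x axis of tray, either way round below 0.035 rad and x of plate2 in the frame of stop_face between -0.0475 and -0.043 m and y of plate2 in the frame of fence_face between -0.0325 and -0.028 m and x of plate3 in the frame of stop_face between -0.0475 and -0.043 m and y of plate3 in the frame of fence_face between -0.0325 and -0.028 m and x of plate4 in the frame of stop_face between -0.0475 and -0.043 m and y of plate4 in the frame of fence_face between -0.0325 and -0.028 m and x of plate5 in the frame of stop_face between -0.0475 and -0.043 m and y of plate5 in the frame of fence_face between -0.0325 and -0.028 m), for 0.2 s.
At the end, for the whole second after the job is handed in: The knob is past 1.1 rad; the stop is within 5 mm of where it stood at the start; each of the five plates lies in the tray within 2.5 mm of the stop's face and of the fence's face, its edges within 0.035 rad of the tray's, at rest (all of step 2 and value of joint lock above 1.1 rad and distance of stop_face from where it was at the start of the episode below 0.005 m and linear speed of each of plate1, plate2, plate3, plate4, plate5 below 0.01 m/s); the robot touches nothing.
It fails at once if the jar is pushed more than 20 mm from its place (distance of jar from where it was at the start of the episode above 0.02 m).
It fails at once if the glass is pushed more than 20 mm from its place (distance of glass from where it was at the start of the episode above 0.02 m).
It fails at once if the tin is pushed more than 20 mm from its place (distance of tin from where it was at the start of the episode above 0.02 m).
It fails at once if a finger presses a plate with more than 45 N (contact force between the fingers and plate1 above 45 N or contact force between the fingers and plate2 above 45 N or contact force between the fingers and plate3 above 45 N or contact force between the fingers and plate4 above 45 N or contact force between the fingers and plate5 above 45 N).
It also fails if it takes over 72 s, if anything falls off the work surface, if the arm or the gripper's body presses on something with over 40 N, if the wrist force passes 120 N, or if a joint passes its speed limit or range.

## Working session

There is one attempt and no reset: what is moved stays moved. The work goes in short steps, Python scripts to look and compute and a tool call to move; the robot and the scene stay as the last step left them, time stands still between calls to the robot, and variables do not carry over. Pictures are saved under pics/ and viewed, at most 13 in all, crops included, and the job is handed in when it is done.

Besides the shell and the picture viewer there is one more tool, called by a JSON object that holds its "method" and its "body". apply_moves: Moves the arm, as the interface text tells. Its arguments: {"type":"object","properties":{"steps":{"type":"array","items":{"type":"array"}},"squeeze":{"type":"number"}},"required":["steps"]}

```bash
mkdir -p pics
python3 - <<'E'
from rig import manip
import cv2,numpy as np
for n in("top","scene"):
    p,d=manip.camera(n); cv2.imwrite(f"pics/{n}0.png",p[:,:,::-1]); np.savez(f"{n}0.npz",p=p,d=d,**manip.calibration(n))
    print(n,manip.calibration(n))
print(manip.observe())
E
```

```text
top {'K': array([[399.63352924,   0.        , 285.5383413 ],
       [  0.        , 399.63352924, 214.08416999],
       [  0.        ,   0.        ,   1.        ]]), 'pose': array([[ 0.02589923, -0.99563627,  0.08965294,  0.54130245],
       [-0.99947607, -0.02753151, -0.01701794,  0.11595054],
       [ 0.01941196, -0.08916521, -0.99582767,  0.75212502],
       [ 0.        ,  0.        ,  0.        ,  1.        ]])}
scene {'K': array([[423.52772101,   0.        , 285.27526805],
       [  0.        , 423.52772101, 207.52968155],
       [  0.        ,   0.        ,   1.        ]]), 'pose': array([[ 0.78983301,  0.34885825, -0.504442  ,  0.93980209],
       [ 0.61313674, -0.42891094,  0.66339939, -0.33396879],
       [ 0.01507166, -0.83326666, -0.55266582,  0.46594949],
       [ 0.        ,  0.        ,  0.        ,  1.        ]])}
{'time': 0.1, 'joints': array([ 1.06541104e+00,  3.00394263e-01,  1.52151384e+00, -1.89894628e-05,
        1.32071347e+00, -6.66037612e-02]), 'qvel': array([-4.56274582e-04, -6.03794477e-05, -1.23909173e-03,  5.90984211e-04,
       -1.09858695e-03,  2.16239817e-04]), 'joint_torque': array([ 1.62937311e-03, -5.32637429e+01, -3.53283727e+01,  7.09864986e-02,
        2.34893057e-02, -7.91265916e-05]), 'eef_pos': array([0.23355395, 0.49768588, 0.20495693]), 'tool_rot': array([ 2.17632702e-01,  9.76030605e-01, -4.96158374e-04, -1.36310659e-04]), 'wrist_force': array([ 0.00072965, -0.15981458, -0.2486666 ]), 'moment': array([-0.0270102 ,  0.00327852, -0.03507662]), 'grip_force': 0.0, 'gripper_width': 0.09373025755569966}
```

View pics/top0.png

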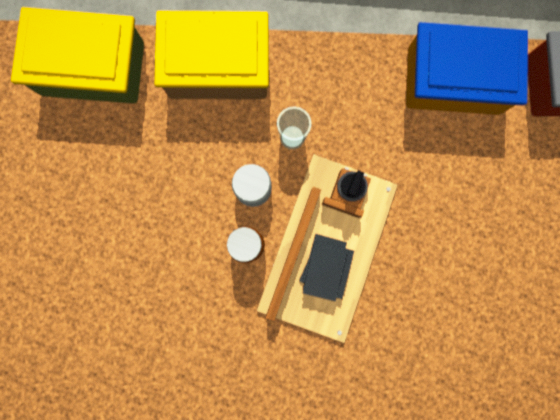

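View pics/scene0.png

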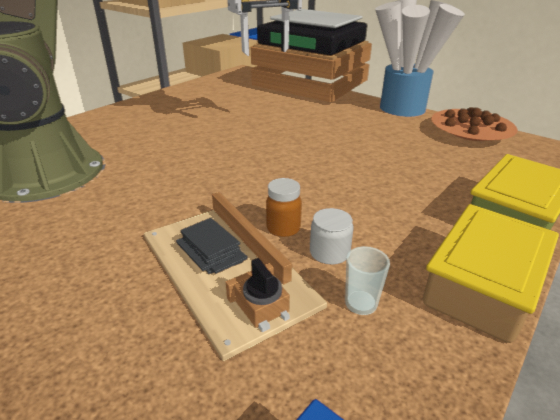

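Top view: tray corners are near (315,155), (396,185), (344,342) and (260,312), the knob is at (352,186), and the stack is at about (327,267). I'll enlarge this area and measure it.

```bash
cat > h.py <<'E'
import numpy as np,cv2
def ray(cal,uv,z):
    "pixel(s) -> world at height z"
    K,T=cal["K"],cal["pose"]; uv=np.atleast_2d(uv).astype(float)
    r=(T[:3,:3]@np.linalg.inv(K)@np.c_[uv,np.ones(len(uv))].T).T
    return T[:3,3]+r*((z-T[2,3])/r[:,2])[:,None]
def cloud(cal,d):
    v,u=np.mgrid[:d.shape[0],:d.shape[1]]
    K,T=cal["K"],cal["pose"]
    c=np.stack([(u-K[0,2])*d/K[0,0],(v-K[1,2])*d/K[1,1],d],-1)
    return c@T[:3,:3].T+T[:3,3]
E
python3 - <<'E'
from h import *
z=np.load("top0.npz")
cv2.imwrite("pics/topc.png",cv2.resize(z['p'][145:350,225:425,::-1],None,fx=2.9,fy=2.9,interpolation=cv2.INTER_CUBIC))
print(ray(z,[[315,155],[396,185],[344,342],[260,312]],.012).round(4))
c=cloud(z,z['d'])
for uv in([325,255],[352,186],[360,175],[380,200],[300,245],[293,125],[252,185],[244,245],[335,210],[200,300]): print(uv,c[uv[1],uv[0]].round(4))
E
```

```text
[[ 0.7214  0.0506  0.012 ]
 [ 0.6686 -0.1031  0.012 ]
 [ 0.3781 -0.0087  0.012 ]
 [ 0.428   0.1451  0.012 ]]
[325, 255] [0.5344 0.032  0.0416]
[352, 186] [ 0.6514 -0.0058  0.09  ]
[360, 175] [ 0.6705 -0.0191  0.0901]
[380, 200] [ 0.6392 -0.0728  0.0131]
[300, 245] [0.5509 0.077  0.0466]
[293, 125] [0.7778 0.0936 0.0127]
[252, 185] [0.6512 0.1633 0.0713]
[244, 245] [0.5478 0.1718 0.0905]
[335, 210] [0.6182 0.0112 0.0118]
[200, 300] [ 0.4453  0.2571 -0.0012]
```

View pics/topc.png

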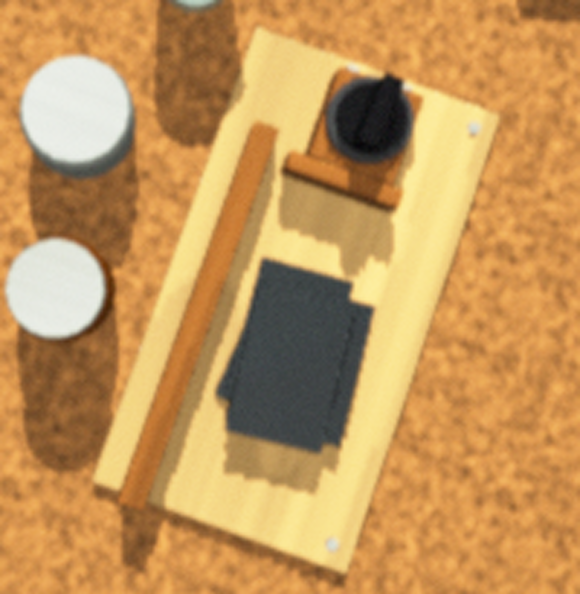

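```bash
cat >> h.py <<'E'
def analyze(z):
    c=cloud(z,z['d']); x,y,h=c[...,0],c[...,1],c[...,2]; p=z['p'].astype(int)
    def get(m,n):
        k,l,s,_=cv2.connectedComponentsWithStats(m.astype(np.uint8)); i=1+s[1:,4].argmax()
        q=c[l==i]; r=cv2.minAreaRect((q[:,:2]*1000).astype(np.float32)); print(n,len(q),"c,size,ang",np.round(r[0],1),np.round(r[1],1),round(r[2],2),"h",q[:,2].mean().round(4)); return q
    roi=(x>.36)&(x<.75)&(y>-.15)&(y<.16)
    dark=p.sum(-1)<220
    f=get(roi&~dark&(h>.044)&(h<.052)&(y>.03),"fence")
    st=get(roi&~dark&(h>.042)&(h<.052)&(y<.06)&(x>.58),"stop")
    kn=get(roi&(h>.084),"knob")
    pl=get(roi&dark&(h>.036)&(h<.048)&(x<.6),"platetop")
    return f,st,kn,pl
E
python3 - <<'E'
from h import *
z=np.load("top0.npz"); analyze(z)
# crop px -> full px
o=lambda l:np.array(l)/2.9+[225,145]
print("tray",ray(z,o([[258,27],[498,115],[344,574],[95,484]]),.012).round(4))
print("fence",ray(z,o([[255,123],[277,130],[145,507],[121,500]]),.048).round(4))
print("stop front edge",ray(z,o([[285,171],[395,207]]),.047).round(4))
print("knob",ray(z,o([[392,76],[372,140]]),.089).round(4))
print("top plate",ray(z,o([[265,260],[353,284],[322,452],[230,427]]),.042).round(4))
E
```

```text
fence 1278 c,size,ang [537.1  88.2] [ 16.1 244.8] 71.56 h 0.0483
stop 463 c,size,ang [634.1  -3.2] [73.9 39.5] 70.81 h 0.0472
knob 206 c,size,ang [554.  145.7] [45.  46.4] 20.96 h 0.1035
platetop 1706 c,size,ang [506.8  32. ] [62.9 92. ] 75.15 h 0.0421
tray [[ 0.7227  0.0526  0.012 ]
 [ 0.6693 -0.1045  0.012 ]
 [ 0.3764 -0.008   0.012 ]
 [ 0.4281  0.1492  0.012 ]]
fence [[0.6538 0.0563 0.048 ]
 [0.6498 0.0427 0.048 ]
 [0.4209 0.1174 0.048 ]
 [0.4246 0.1318 0.048 ]]
stop front edge [[ 0.6247  0.0372  0.047 ]
 [ 0.6044 -0.0307  0.047 ]]
knob [[ 0.6772 -0.0195  0.089 ]
 [ 0.6392 -0.0082  0.089 ]]
top plate [[ 0.57    0.048   0.042 ]
 [ 0.5568 -0.0063  0.042 ]
 [ 0.4549  0.0113  0.042 ]
 [ 0.4685  0.0673  0.042 ]]
```

{"method": "apply_moves", "body": {"steps": [[[0,0,0],-0.119,90],[[-40,-25,0],0,90],[[-40,-25,0],0,90],[[-40,-25,0],0,90],[[-40,-25,0],0,90],[[-40,-25,0],0,90],[[-40,-25,0],0,90],[[-40,-25,0],0,90]]}}

```text
time: 0.9
eef_pos: [0.4453, 0.242, 0.2053]
tool_rot: [0.159, 0.987, -0.0, -0.0]
wrist_force: [1.1, 1.5, 0.5]
gripper_width: 0.0606
grip_force: 0.0
```

{"method": "apply_moves", "body": {"steps": [[[-40,-25,0],0,90],[[-40,-25,0],0,90],[[-40,-25,0],0,90],[[-40,-25,0],0,90],[[-40,-25,0],0,90],[[-20,-25,0],0,90],[[-20,-25,0],0,90],[[0,0,0],0,90]]}}

```text
time: 1.7
eef_pos: [0.6178, -0.0011, 0.2045]
tool_rot: [0.161, 0.987, -0.0, -0.001]
wrist_force: [-0.4, 0.7, 0.3]
gripper_width: 0.0609
grip_force: 0.0
```

```bash
cat >> h.py <<'E'
YAW=-0.320; O=np.array([530.7,29.2]); EX=np.array([np.cos(YAW),np.sin(YAW)]); EY=np.array([-EX[1],EX[0]])
def tray(p):
    d=np.atleast_2d(p)[:,:2]*1000-O; return np.c_[d@EX,d@EY].round(1)
def state(s):
    x,y=s["tool_rot"][:2]; w=s["wrist_force"]
    print("t",round(s["time"],2),"tcp tray",tray(s["eef_pos"])[0],"z",(s["eef_pos"][2]*1000).round(1),"tool y rel tray y",round((2*np.arctan2(y,x)-np.pi/2-np.pi/2-YAW+9.4248)%6.2832-3.1416,4),"w",round(s["gripper_width"]*1000,1),"F tray",(w[:2]@np.c_[EX,EY]).round(2),w[2].round(2),"Mz",s["moment"][2].round(3))
E
python3 - <<'E'
from h import *
from rig import manip
s=manip.observe(); state(s); print(s["joints"].round(3), s["tool_rot"].round(4))
z=np.load("top0.npz"); c=cloud(z,z['d'])
m=(c[...,0]>.6)&(c[...,2]>.08)&(c[...,2]<.094)&(c[...,1]<.05)
q=c[m]; print(len(q),cv2.minAreaRect((q[:,:2]*1000).astype(np.float32)),tray(q.mean(0)), q[:,2].mean())
cal=manip.calibration("wrist"); p,d=manip.camera("wrist"); np.savez("w1.npz",p=p,d=d,**cal); cv2.imwrite("pics/w1.png",p[:,:,::-1]); print(cal)
E
```

```text
t 1.7 tcp tray [92.2 -1.4] z 204.5 tool y rel tray y -0.0032 w 60.9 F tray [-0.61  0.52] 0.3 Mz -0.006
[-0.061  0.454  1.313 -0.     1.376 -1.308] [ 1.609e-01  9.870e-01 -3.000e-04 -6.000e-04]
8110 ((837.9425048828125, -164.09161376953125), (232.404052734375, 468.25958251953125), 25.609416961669922) [[ 401.2 -127.1]] 0.08436530774817814
{'K': array([[354.23857685,   0.        , 276.05788612],
       [  0.        , 354.23857685, 207.54045306],
       [  0.        ,   0.        ,   1.        ]]), 'pose': array([[ 0.31702247,  0.91145206,  0.26220581,  0.5402118 ],
       [ 0.94841714, -0.30428698, -0.08896276,  0.02607533],
       [-0.00129948,  0.27688368, -0.96090257,  0.38436928],
       [ 0.        ,  0.        ,  0.        ,  1.        ]])}
```

View pics/w1.png

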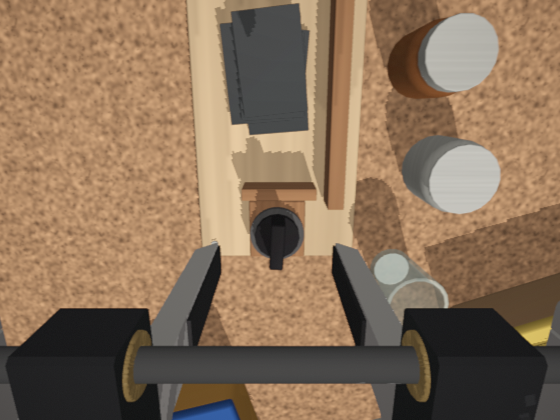

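Wrist view: the knob bar runs from about (278,213) to (276,270), the stop's front edge is at row ~182, and the fence inner face is at column ~330. The glass is at (395,270), clear of the fingers.

Run:
```python
from h import *
z=np.load("w1.npz"); c=cloud(z,z['d']); T=tray(c.reshape(-1,3)).reshape(c.shape[:2]+(2,)); h=c[...,2]
def fit(m,n):
    q=np.c_[T[m]]; print(n,len(q),cv2.minAreaRect(q.astype(np.float32)),h[m].mean().round(4))
R=(T[...,0]>-150)&(T[...,0]<180)&(abs(T[...,1])<80)
fit(R&(h>.084)&(h<.094)&(abs(T[...,1])<30)&(T[...,0]>95),"knob")
fit(R&(h>.053)&(h<.066)&(T[...,0]>95)&(abs(T[...,1])<30),"collar")
st=R&(h>.044)&(h<.05)&(T[...,1]<42)&(T[...,0]>70)&(T[...,0]<100); fit(st,"stop")
fit(R&(h>.045)&(h<.052)&(T[...,1]>45),"fence")
fit(R&(h>.039)&(h<.045)&(T[...,0]<60)&(T[...,1]<47),"top plate")
for v in(181,185,190): print(T[v,[250,280,310]].tolist(),h[v,[250,280,310]])
```

```text
knob 668 ((132.7884521484375, -0.06164121627807617), (12.979146003723145, 44.35170364379883), 86.96730041503906) 0.0891
collar 1413 ((132.5802764892578, -0.2238788604736328), (52.841514587402344, 52.15773391723633), 89.0759506225586) 0.0588
stop 927 ((93.75, 1.8000030517578125), (73.80000305175781, 12.300003051757812), 90.0) 0.0473
fence 3747 ((16.452049255371094, 58.04316711425781), (16.62195587158203, 184.50570678710938), 89.95474243164062) 0.0484
top plate 7140 ((-27.152996063232422, -5.344085693359375), (90.13123321533203, 60.05279541015625), 6.24191427230835) 0.0425
[[87.4, -28.5], [87.5, 3.6], [87.8, 35.7]] [0.0130506  0.01292111 0.01226968]
[[88.1, -27.3], [88.1, 3.4], [87.9, 33.9]] [0.03008093 0.03038645 0.03143235]
[[89.2, -26.1], [89.1, 3.2], [89.3, 32.5]] [0.04743478 0.04837387 0.04752159]
```

{"method": "apply_moves", "body": {"steps": [[[-20.3,0.7,10],0.05,90],[[-20.3,0.6,20],0,90],[[0,0,30],0,90],[[0,0,30],0,90],[[0,0,25],0,90],[[0,0,0],0,90],[[0,0,0],0,90],[[0,0,0],0,90]]}}

```text
time: 2.55
eef_pos: [0.6566, -0.0099, 0.0924]
tool_rot: [0.184, 0.983, 0.0, 0.001]
wrist_force: [-0.4, 0.6, 0.4]
gripper_width: 0.061
grip_force: 0.0
```

Run:
```python
from h import *
from rig import manip
state(manip.observe())
```

```text
t 2.55 tcp tray [131.8   2.5] z 92.4 tool y rel tray y -0.0493 w 61.0 F tray [-0.57  0.45] 0.38 Mz -0.022
```

{"method": "apply_moves", "body": {"steps": [[[-1,-2.6,14],0,90],[[0,0,14.4],0,90],[[0,0,0],0,90],[[0,0,0],0,225],[[0,0,0],0,225],[[0,0,0],0,225],[[0,0,0],0,225],[[0,0,0],0,225]], "squeeze": 35}}

```text
time: 3.35
eef_pos: [0.656, -0.0131, 0.0623]
tool_rot: [0.184, 0.983, 0.0, 0.0]
wrist_force: [-0.0, 0.3, 0.4]
gripper_width: 0.024
grip_force: 0.0
```

Run:
```python
from h import *
from rig import manip
state(manip.observe())
```

```text
t 3.35 tcp tray [132.2  -0.8] z 62.3 tool y rel tray y -0.0498 w 24.0 F tray [-0.11  0.28] 0.4 Mz -0.045
```

{"method": "apply_moves", "body": {"steps": [[[-0.5,0.7,-1],0,230],[[0,0,0],0,230],[[0,0,0],0,230],[[0,0,0],0,230],[[0,0,0],0,230],[[0,0,0],0.1,230],[[0,0,0],0.1,230],[[0,0,0],0,230]]}}

```text
time: 4.15
eef_pos: [0.6565, -0.0133, 0.0632]
tool_rot: [0.282, 0.959, -0.0, -0.0]
wrist_force: [-4.0, -4.9, 2.8]
gripper_width: 0.0124
grip_force: 35.0
```

Run:
```python
from h import *
from rig import manip
state(manip.observe())
```

```text
t 4.15 tcp tray [132.8  -0.7] z 63.2 tool y rel tray y -0.2517 w 12.4 F tray [-2.25 -5.94] 2.77 Mz -0.091
```

{"method": "apply_moves", "body": {"steps": [[[0,-0.5,0],0.14,230],[[0,0,0],0.14,230],[[0,0,0],0.14,230],[[0,0,0],0.14,230],[[0,0,0],0.14,230],[[0,0,0],0.1,230],[[0,0,0],0,230],[[0,0,0],0,230]]}}

```text
time: 4.95
eef_pos: [0.6575, -0.0127, 0.0633]
tool_rot: [0.632, 0.775, 0.001, 0.001]
wrist_force: [7.9, 1.8, -4.0]
gripper_width: 0.0131
grip_force: 35.0
```

Run:
```python
from h import *
from rig import manip
state(manip.observe())
```

```text
t 4.95 tcp tray [1.335e+02 1.000e-01] z 63.3 tool y rel tray y -1.0471 w 13.1 F tray [6.89 4.16] -4.02 Mz -0.122
```

{"method": "apply_moves", "body": {"steps": [[[0,0.4,0],0,230],[[0,0,0],0.1,230],[[0,0.1,0],0.1,230],[[0,0,0],0.1,230],[[0,0,0],0.1,230],[[0,0,0],0.05,230],[[0,0,0],0,230],[[0,0,0],0,230]]}}

```text
time: 5.75
eef_pos: [0.6582, -0.0127, 0.0633]
tool_rot: [0.789, 0.615, 0.002, 0.001]
wrist_force: [10.2, 0.0, -5.5]
gripper_width: 0.0129
grip_force: 35.0
```

Run:
```python
from h import *
from rig import manip
state(manip.observe())
```

```text
t 5.75 tcp tray [134.2   0.3] z 63.3 tool y rel tray y -1.4972 w 12.9 F tray [9.68 3.25] -5.52 Mz -0.064
```

{"method": "apply_moves", "body": {"steps": [[[0,0.5,0],0,230],[[0,0,0],0,90],[[0,0,0],0,90],[[0,0,0],0,90],[[0,0,0],0,90],[[0,0,0],0,90],[[0,0,-30],0,90],[[0,0,-40],0.073,90]]}}

```text
time: 6.55
eef_pos: [0.6563, -0.013, 0.1319]
tool_rot: [0.811, 0.585, -0.002, -0.001]
wrist_force: [0.1, -0.5, 1.4]
gripper_width: 0.0603
grip_force: 0.0
```

{"method": "apply_moves", "body": {"steps": [[[0,0,-30],0,90],[[0,0,-30],0,90],[[-25,-34,0],0,90],[[-25,-40,0],0,90],[[-25,-40,0],0,90],[[0,-20,0],0,90],[[0,0,0],0,90],[[0,0,0],0,90]]}}

```text
time: 7.35
eef_pos: [0.507, -0.0419, 0.1936]
tool_rot: [0.811, 0.585, 0.0, 0.0]
wrist_force: [-1.2, -0.3, 0.3]
gripper_width: 0.0611
grip_force: 0.0
```

```bash
cat >> h.py <<'E'
def look(n):
    from rig import manip
    state(manip.observe()); cal=manip.calibration("wrist"); p,d=manip.camera("wrist"); np.savez(n+".npz",p=p,d=d,**cal)
    c=cloud(cal,d); T=tray(c.reshape(-1,3)).reshape(c.shape[:2]+(2,)); h=c[...,2]
    cv2.imwrite("pics/"+n+".png",p[:,:,::-1])
    def fit(m,k):
        q=T[m]
        if len(q)>20:
            r=cv2.minAreaRect(q.astype(np.float32)); print(k,len(q),np.round(r[0],1),np.round(r[1],1),round(r[2],1),"min",np.percentile(q,1,axis=0).round(1),"max",np.percentile(q,99,axis=0).round(1),h[m].mean().round(4))
    R=(T[...,0]>-140)&(T[...,0]<180)&(abs(T[...,1])<84); x,y=T[...,0],T[...,1]; dark=p.astype(int).sum(-1)<260
    fit(R&(h>.084)&(h<.094)&(abs(y)<30)&(x>95),"knob")
    fit(R&(h>.044)&(h<.05)&(y<42)&(x>70)&(x<100),"stop")
    fit(R&(h>.044)&(h<.053)&(y>46)&(x<130),"fence")
    for i in range(5): fit(R&dark&(abs(h-.018-.006*i)<.003)&(x<86)&(y<52),f"plate{i+1}")
    return p,T,h
E
python3 -c "
from h import *
look('w2')"
```

```text
t 7.35 tcp tray [ -0.1 -74.9] z 193.6 tool y rel tray y -1.5726 w 61.1 F tray [-1.   -0.68] 0.31 Mz 0.0
knob 1077 [133.3  -0.4] [13.7 43.9] 4.3 min [125.7 -22. ] max [140.   20.9] 0.0888
stop 1193 [93.9  2. ] [73.1 11.9] 90.0 min [ 88.3 -34.2] max [99.8 38.2] 0.0473
fence 6051 [-12.   57.4] [ 15.8 245.7] 90.0 min [-132.    49.6] max [107.2  65. ] 0.0484
plate1 303 [-23.6  36.3] [ 27.4 218.8] 90.0 min [-129.5   23.6] max [82.1 50. ] 0.0194
plate2 963 [-24.3  10.7] [ 78.5 218.8] 89.9 min [-114.1  -27.5] max [76.1 49.9] 0.0245
plate3 1335 [-23.1  -0.6] [101.  217.6] 89.9 min [-119.   -50.3] max [59.1 49.8] 0.0303
plate4 611 [-24.2   6.6] [ 86.7 219.6] 89.9 min [-128.6  -35.8] max [80.5 49.9] 0.0356
plate5 6929 [-23.6   5.1] [217.4  89.7] -0.0 min [-74.2 -36.7] max [25.6 49.8] 0.0424
```

View pics/w2.png

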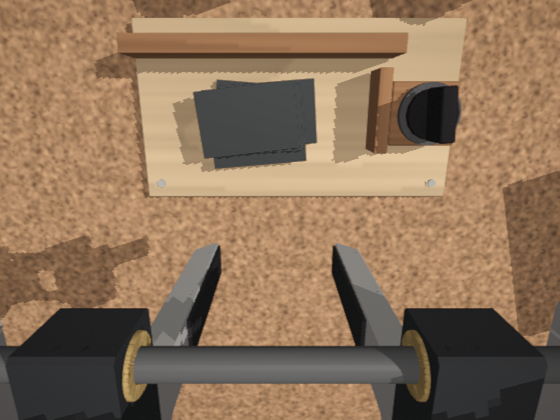

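{"method": "apply_moves", "body": {"steps": [[[0,-24,20],0,90],[[2,0,40],0,90],[[0,0,40],0,90],[[0,0,40],0,90],[[0,0,22],0,90],[[0,0,0],0,90],[[0,0,0],0,90],[[0,0,0],0,90]]}}

```text
time: 8.2
eef_pos: [0.4855, -0.0325, 0.0324]
tool_rot: [0.811, 0.585, 0.001, 0.001]
wrist_force: [0.5, -0.1, 0.2]
gripper_width: 0.0609
grip_force: 0.0
```

Run:
```python
from h import *
from rig import manip
state(manip.observe())
```

```text
t 8.2 tcp tray [-23.5 -72.8] z 32.4 tool y rel tray y -1.5727 w 60.9 F tray [0.5  0.07] 0.22 Mz -0.026
```

{"method": "apply_moves", "body": {"steps": [[[0,0,10],0,90],[[0,0,8],0,90],[[0,0,0],0,90],[[6,0,0],0,90],[[6,0,0],0,90],[[6,0,0],0,90],[[4,0,0],0,90],[[4,0,0],0,90]]}}

```text
time: 9.0
eef_pos: [0.4927, -0.0072, 0.013]
tool_rot: [0.811, 0.585, -0.0, 0.0]
wrist_force: [0.3, -0.1, -1.8]
gripper_width: 0.0607
grip_force: 0.2
```

{"method": "apply_moves", "body": {"steps": [[[4,0,0],0,90],[[3,0,0],0,90],[[3,0,0],0,90],[[3,0,0],0,90],[[3,0,0],0,90],[[2,0,0],0,90],[[0,0,0],0,90],[[0,0,0],0,90]]}}

```text
time: 9.8
eef_pos: [0.4983, 0.0094, 0.0131]
tool_rot: [0.811, 0.585, 0.0, 0.0]
wrist_force: [0.0, 0.2, 0.0]
gripper_width: 0.0607
grip_force: 0.0
```

Run:
```python
from h import *
p,T,h=look('w3')
```

```text
t 9.8 tcp tray [-24.5 -28.9] z 13.1 tool y rel tray y -1.5727 w 60.7 F tray [-0.04  0.25] 0.04 Mz -0.029
stop 3774 [93.5  1.8] [12.7 74.1] 0.3 min [ 87.6 -34.2] max [99.3 37. ] 0.047
fence 24050 [-24.5  56.1] [ 19.8 221.7] 89.9 min [-130.8   50.1] max [82.1 65.8] 0.0485
plate1 64 [ 0.1 -8.7] [119.5  48.3] 39.0 min [-56.  -35.5] max [14.8  3.2] 0.0184
plate2 1374 [-1.3 -7.4] [120.4  53.1] 35.5 min [-56.  -32.8] max [37.  47.1] 0.0245
plate3 1034 [ -4.5 -10.5] [111.9  52.1] 33.1 min [-59.5 -33.6] max [28.5 37.8] 0.0305
plate4 1419 [-18.6   6.7] [85.7 89.9] 89.9 min [-60.4 -33.4] max [25.9 49.6] 0.0364
plate5 27955 [-24.3   6.7] [90.3 85.5] 0.5 min [-68.2 -10.3] max [19.3 48.9] 0.0425
```

View pics/w3.png

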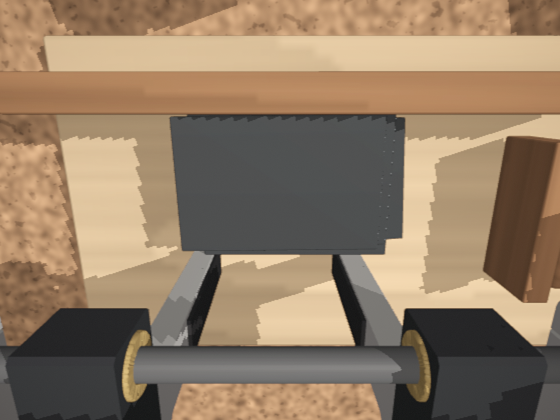

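The plates now lie against the fence (top plate edge y≈-10, at image row 253). Next I back off, go to the -x end and turn the tool.

{"method": "apply_moves", "body": {"steps": [[[-8,0,0],0,90],[[-8,0,0],0,90],[[0,0,-40],0,90],[[0,0,-35],0,180],[[10,-30,0],0,180],[[20,-30,0],0,180],[[20,-33,0],0,180],[[13,0,0],0,180]]}}

```text
time: 10.65
eef_pos: [0.4225, 0.0843, 0.088]
tool_rot: [0.811, 0.585, -0.0, -0.0]
wrist_force: [0.3, 0.3, -1.2]
gripper_width: 0.0279
grip_force: 0.0
```

{"method": "apply_moves", "body": {"steps": [[[0,0,0],-0.143,180],[[0,0,0],-0.143,180],[[0,0,0],-0.143,180],[[0,0,0],-0.143,180],[[0,0,0],-0.143,180],[[0,0,0],-0.143,180],[[0,0,0],-0.143,180],[[0,0,0],-0.143,180]]}}

```text
time: 11.45
eef_pos: [0.4254, 0.0828, 0.0881]
tool_rot: [0.363, 0.932, 0.0, 0.0]
wrist_force: [0.0, -0.1, 0.4]
gripper_width: 0.0276
grip_force: 0.0
```

{"method": "apply_moves", "body": {"steps": [[[0,0,0],-0.143,180],[[0,0,0],-0.143,180],[[0,0,0],-0.143,180],[[0,0,0],0,180],[[0,0,0],0,180],[[0,0,0],0,180],[[0,0,0],0,180],[[0,0,0],0,180]]}}

```text
time: 12.25
eef_pos: [0.4249, 0.0834, 0.0881]
tool_rot: [0.16, 0.987, 0.0, 0.0]
wrist_force: [0.7, -0.2, -0.1]
gripper_width: 0.0278
grip_force: 0.0
```

Run:
```python
from h import *
from rig import manip
state(manip.observe())
z=manip.camera("top"); cv2.imwrite("pics/t2.png",cv2.resize(z[0][145:350,225:425,::-1],None,fx=2.9,fy=2.9,interpolation=cv2.INTER_CUBIC))
```

```text
t 12.25 tcp tray [-117.4   18.2] z 88.1 tool y rel tray y -0.001 w 27.8 F tray [0.73 0.  ] -0.12 Mz -0.02
```

View pics/t2.png

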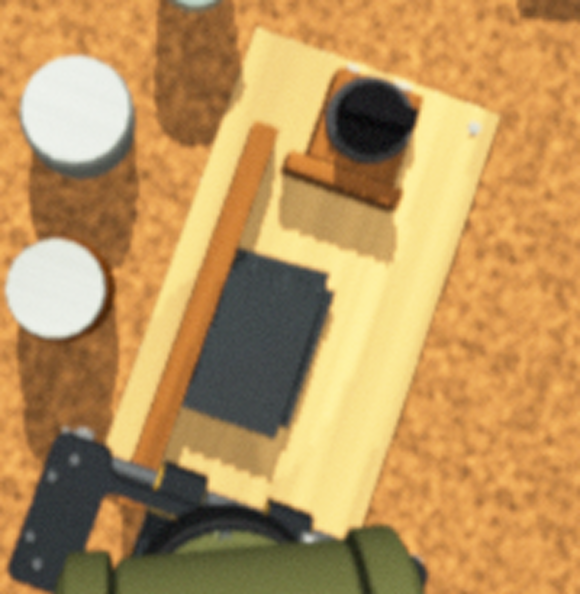

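The stack lies along the fence, and the knob is crosswise (locked). Descend and push toward the stop.

{"method": "apply_moves", "body": {"steps": [[[0,0,25],0,180],[[0,0,25],0,180],[[0,0,15],0,180],[[0,0,9],0,180],[[0,0,0],0,180],[[-6,0,0],0,180],[[-6,0,0],0,180],[[-5,0,0],0,180]]}}

```text
time: 13.1
eef_pos: [0.4421, 0.0779, 0.0147]
tool_rot: [0.159, 0.987, 0.0, 0.001]
wrist_force: [-0.1, -0.2, 0.8]
gripper_width: 0.0277
grip_force: 0.0
```

{"method": "apply_moves", "body": {"steps": [[[-5,0,0],0,180],[[-5,0,0],0,180],[[-5,0,0],0,180],[[-5,0,0],0,180],[[-5,0,0],0,180],[[-5,0,0],0,180],[[-5,0,0],0,180],[[-5,0,0],0,180]]}}

```text
time: 13.9
eef_pos: [0.4793, 0.0654, 0.014]
tool_rot: [0.159, 0.987, -0.0, -0.0]
wrist_force: [-1.4, 0.4, 0.9]
gripper_width: 0.0276
grip_force: 0.7
```

{"method": "apply_moves", "body": {"steps": [[[-5,0,0],0,180],[[-5,0,0],0,180],[[-5,0,0],0,180],[[-5,0,0],0,180],[[-3,0,0],0,180],[[-3,0,0],0,180],[[0,0,0],0,180],[[0,0,0],0,180]]}}

```text
time: 14.7
eef_pos: [0.5038, 0.0573, 0.0141]
tool_rot: [0.159, 0.987, 0.0, 0.0]
wrist_force: [-0.7, -0.2, 0.1]
gripper_width: 0.0273
grip_force: 0.0
```

Run:
```python
from h import *
p,T,h=look('w4')
```

```text
t 14.7 tcp tray [-34.4  18.2] z 14.1 tool y rel tray y 0.0002 w 27.3 F tray [-0.57 -0.43] 0.06 Mz -0.06
fence 9940 [-80.8  58.1] [ 16.6 109.3] 90.0 min [-134.4   50. ] max [-28.1  65.8] 0.0483
plate1 826 [-78.4  27.3] [ 46.2 113.6] 89.8 min [-133.2    4.8] max [-22.   50.4] 0.0179
plate2 671 [-65.9  39.4] [ 54.  129.1] 58.3 min [-133.7  -15.5] max [-24.9  50.4] 0.0245
plate3 999 [-62.6  37.4] [ 54.2 137.1] 58.2 min [-133.5  -17.2] max [-20.2  50.4] 0.0301
plate4 1031 [-79.7  27.3] [ 46.3 110.5] 89.9 min [-133.4    4.9] max [-24.9  50.4] 0.0361
plate5 7218 [-44.5  24.2] [ 53.3 183.3] 87.0 min [-126.    -4.9] max [45.2 50.3] 0.0424
```

View pics/w4.png

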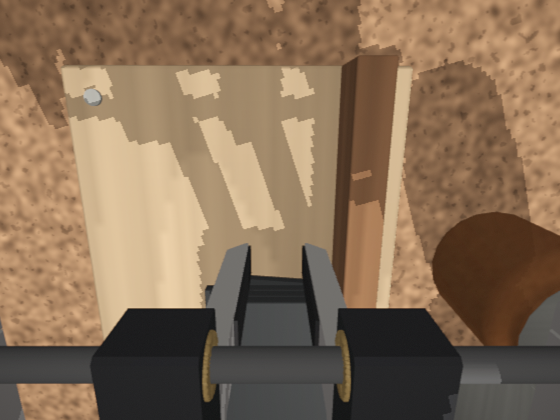

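Run:
```python
from h import *
z=np.load("w4.npz"); c=cloud(z,z['d']); T=tray(c.reshape(-1,3)).reshape(c.shape[:2]+(2,))
for u in (255,275,295):
  for v in range(268,316,4): print((u,v),T[v,u],(1000*c[v,u,2]).round(1),z['p'][v,u].sum(),end=' | ' if v%8 else '\n')
```

```text
(255, 268) [-29.1   7.4] 12.6 422 | (255, 272) [-26.3   7.3] 12.0 424
(255, 276) [-24.8   7.4] 13.9 117 | (255, 280) [-24.1   7.6] 17.3 145
(255, 284) [-22.3   7.6] 18.5 145 | (255, 288) [-25.5   8.3] 28.7 109
(255, 292) [-25.7   8.5] 33.2 105 | (255, 296) [-25.6   8.8] 37.0 125
(255, 300) [-26.1   9. ] 41.5 102 | (255, 304) [-24.9   9.1] 43.1 225
(255, 308) [-21.9   9. ] 41.8 221 | (255, 312) [-19.8   8.9] 42.0 224
(275, 268) [-29.2  18.6] 12.9 408 | (275, 272) [-26.4  18.6] 12.2 409
(275, 276) [-24.1  18.6] 12.5 315 | (275, 280) [-24.4  18.6] 17.8 114
(275, 284) [-22.8  18.6] 19.4 141 | (275, 288) [-25.8  18.7] 29.2 108
(275, 292) [-25.3  18.7] 32.4 104 | (275, 296) [-25.   18.7] 35.8 128
(275, 300) [-25.3  18.7] 40.1 105 | (275, 304) [-24.   18.7] 41.7 233
(275, 308) [-22.   18.7] 42.0 232 | (275, 312) [-20.9  18.7] 43.6 233
(295, 268) [-28.8  29.8] 12.1 379 | (295, 272) [-26.2  29.9] 11.8 377
(295, 276) [-23.9  29.9] 12.2 380 | (295, 280) [-23.2  29.8] 15.6 103
(295, 284) [-22.1  29.6] 18.1 143 | (295, 288) [-25.5  29. ] 28.8 108
(295, 292) [-25.3  28.9] 32.5 103 | (295, 296) [-25.6  28.6] 36.8 127
(295, 300) [-25.3  28.5] 40.2 108 | (295, 304) [-24.6  28.4] 42.5 234
(295, 308) [-22.3  28.4] 42.4 237 | (295, 312) [-19.9  28.5] 42.2 239
```

{"method": "apply_moves", "body": {"steps": [[[-4,0,0],0,180],[[-4,0,0],0,180],[[-4,0,0],0,180],[[-3,0,0],0,180],[[-3,0,0],0,180],[[-2,0,0],0,180],[[0,0,0],0,180],[[0,0,0],0,180]]}}

```text
time: 15.55
eef_pos: [0.5229, 0.051, 0.0141]
tool_rot: [0.159, 0.987, -0.0, 0.0]
wrist_force: [0.7, -1.0, -0.6]
gripper_width: 0.0273
grip_force: 0.0
```

```bash
cat >> h.py <<'E'
def faces(n,u):
    "heights and tray coordinates down given image columns"
    z=np.load(n+".npz"); c=cloud(z,z['d']); T=tray(c.reshape(-1,3)).reshape(c.shape[:2]+(2,)); h=c[...,2]*1000; d=z['p'].astype(int).sum(-1)<180
    for k in u:
        print(k,[tuple(np.r_[np.median(T[:,k][m],axis=0),m.sum()].round(1).tolist()) for i in range(5) for m in [d[:,k]&(h[:,k]>12.8+6*i)&(h[:,k]<17.5+6*i)&(abs(T[:,k,1])<49.5)&(T[:,k,0]<85)] if m.any()])
E
python3 - <<'E'
from h import *
p,T,h=look('w5'); faces('w5',(258,275,292))
E
```

```text
t 15.55 tcp tray [-14.2  18.2] z 14.1 tool y rel tray y 0.0002 w 27.3 F tray [ 1.03 -0.72] -0.59 Mz 0.024
fence 12399 [-69.9  58.1] [128.9  16.8] -0.0 min [-132.8   50. ] max [-8.4 65.7] 0.0484
plate1 967 [-68.5  27.3] [ 46.2 133.3] 89.8 min [-133.     5.1] max [-2.6 50.4] 0.018
plate2 798 [-57.   41.7] [ 56.8 145.1] 62.4 min [-132.8  -14. ] max [-5.3 50.3] 0.0244
plate3 1159 [-53.7  39.8] [ 56.9 153.2] 62.3 min [-133.2  -17.1] max [-0.3 50.3] 0.0301
plate4 1169 [-69.9  27.2] [ 46.4 130.1] 89.9 min [-133.1    5. ] max [-5.1 50.4] 0.036
plate5 7454 [-33.9  24.7] [ 53.2 204.4] 87.0 min [-126.6   -4.9] max [65.5 50.3] 0.0423
258 [(-5.9, 9.2, 3.0), (-5.5, 9.3, 1.0), (-5.8, 9.8, 5.0), (-6.0, 10.0, 4.0), (-5.7, 10.3, 5.0)]
275 [(-4.8, 18.6, 5.0), (-3.3, 18.6, 1.0), (-5.5, 18.6, 5.0), (-5.8, 18.7, 4.0), (-5.6, 18.7, 6.0)]
292 [(-4.6, 28.0, 5.0), (-4.2, 27.9, 2.0), (-5.6, 27.5, 4.0), (-5.8, 27.3, 5.0), (-5.6, 27.1, 4.0)]
```

{"method": "apply_moves", "body": {"steps": [[[-1,0,0],0,180],[[-1,0,0],0,180],[[-0.5,0,0],0,180],[[0,0,0],0,180],[[0,0,0],0,180],[[0,0,0],0,180],[[0,0,0],0,180],[[0,0,0],0,180]]}}

```text
time: 16.4
eef_pos: [0.5251, 0.0502, 0.0141]
tool_rot: [0.159, 0.987, 0.0, 0.0]
wrist_force: [-1.0, 0.1, 0.6]
gripper_width: 0.0277
grip_force: 0.7
```

Run:
```python
from h import *
p,T,h=look('w6'); faces('w6',(258,275,292))
```

```text
t 16.4 tcp tray [-11.9  18.2] z 14.1 tool y rel tray y 0.0001 w 27.7 F tray [-1.02 -0.25] 0.57 Mz -0.094
fence 12411 [-67.5  58.2] [128.3  16.9] 0.0 min [-130.5   50. ] max [-6.1 65.7] 0.0483
plate1 929 [-63.3   0.8] [129.4 116.5] 7.2 min [-132.7    5.1] max [-1.8 50.4] 0.018
plate2 891 [-56.  42.] [ 57.1 148.2] 62.8 min [-133.3  -14.1] max [-2.2 50.4] 0.0241
plate3 1181 [-52.2  40.2] [ 57.7 156.8] 62.7 min [-133.2  -17.2] max [ 1.8 50.4] 0.0301
plate4 1177 [-68.6  27.4] [ 46.2 132.7] 89.8 min [-132.8    5. ] max [-2.9 50.4] 0.036
plate5 7458 [-32.   24.7] [ 53.2 205.4] 86.9 min [-124.6   -4.9] max [67.7 50.2] 0.0423
258 [(-3.6, 9.2, 3.0), (-2.4, 9.4, 4.0), (-3.5, 9.8, 6.0), (-3.5, 10.0, 4.0), (-3.6, 10.3, 5.0)]
275 [(-3.4, 18.6, 3.0), (-2.2, 18.6, 3.0), (-3.7, 18.6, 5.0), (-3.6, 18.7, 3.0), (-3.8, 18.7, 5.0)]
292 [(-3.0, 28.0, 3.0), (-2.5, 27.8, 3.0), (-4.0, 27.5, 4.0), (-3.5, 27.2, 5.0), (-3.8, 27.0, 5.0)]
```

{"method": "apply_moves", "body": {"steps": [[[-0.4,0,0],0,180],[[0,0,0],0,180],[[0,0,0],0,180],[[0,0,0],0,180],[[0,0,0],0,180],[[0,0,0],0,180],[[0,0,0],0,180],[[0,0,0],0,180]]}}

```text
time: 17.25
eef_pos: [0.5256, 0.0501, 0.0141]
tool_rot: [0.159, 0.987, 0.0, 0.0]
wrist_force: [-2.1, 1.0, 0.4]
gripper_width: 0.0277
grip_force: 0.9
```

Run:
```python
from h import *
p,T,h=look('w7'); faces('w7',(258,275,292))
```

```text
t 17.25 tcp tray [-11.4  18.2] z 14.1 tool y rel tray y 0.0002 w 27.7 F tray [-2.3  0.3] 0.41 Mz -0.011
fence 12412 [-67.2  58. ] [128.9  16.7] -0.0 min [-130.   50.] max [-5.6 65.7] 0.0484
plate1 923 [-67.9  27.3] [ 46.3 132.9] 90.0 min [-132.7    5. ] max [-1.7 50.4] 0.018
plate2 900 [-56.1  42.1] [ 57.  148.3] 62.9 min [-133.4  -14. ] max [-2.  50.4] 0.0241
plate3 1186 [-52.5  40.3] [ 57.5 155.8] 62.8 min [-132.7  -17.2] max [ 2.2 50.4] 0.03
plate4 1194 [-68.1  27.3] [ 46.3 132.4] 89.9 min [-132.6    5. ] max [-2.4 50.4] 0.036
plate5 7447 [-31.4  24.5] [ 53.5 204.3] 87.1 min [-124.5   -4.9] max [68.2 50.3] 0.0423
258 [(-3.0, 9.1, 2.0), (-2.2, 9.4, 3.0), (-2.8, 9.7, 5.0), (-2.9, 10.1, 5.0), (-2.9, 10.4, 5.0)]
275 [(-2.9, 18.6, 3.0), (-2.3, 18.6, 4.0), (-3.1, 18.6, 3.0), (-3.1, 18.7, 5.0), (-3.1, 18.7, 5.0)]
292 [(-2.4, 28.0, 4.0), (-2.5, 27.8, 5.0), (-3.1, 27.5, 5.0), (-3.0, 27.2, 4.0), (-3.2, 27.0, 4.0)]
```

{"method": "apply_moves", "body": {"steps": [[[-0.4,0,0],0,180],[[0,0,0],0,180],[[0,0,0],0,180],[[-0.3,0,0],0,180],[[0,0,0],0,180],[[0,0,0],0,180],[[0,0,0],0,180],[[0,0,0],0,180]]}}

```text
time: 18.1
eef_pos: [0.5262, 0.0499, 0.014]
tool_rot: [0.159, 0.987, -0.0, 0.0]
wrist_force: [-2.7, -0.1, 0.8]
gripper_width: 0.0277
grip_force: 1.4
```

Run:
```python
from h import *
p,T,h=look('w8'); faces('w8',(258,275,292))
```

```text
t 18.1 tcp tray [-10.8  18.2] z 14.0 tool y rel tray y 0.0002 w 27.7 F tray [-2.53 -0.99] 0.76 Mz -0.031
fence 12403 [-66.7  58.1] [128.8  16.7] -0.0 min [-129.4   50. ] max [-5.  65.7] 0.0483
plate1 893 [-68.   27.4] [ 46.2 133.7] 89.8 min [-132.9    5.2] max [-1.4 50.3] 0.018
plate2 964 [-55.6  42. ] [ 57.1 148.5] 63.0 min [-133.     4.1] max [-1.7 50.3] 0.0241
plate3 1162 [-52.2  40.2] [ 57.1 156.8] 62.8 min [-133.1  -17.2] max [ 2.8 50.4] 0.0301
plate4 1197 [-67.6  27.3] [ 46.4 132. ] 89.8 min [-131.9    5. ] max [-1.8 50.4] 0.036
plate5 7456 [-30.9  24.6] [ 53.4 204.6] 87.1 min [-123.5   -4.9] max [68.8 50.2] 0.0423
258 [(-2.5, 9.1, 4.0), (-2.0, 9.4, 4.0), (-2.4, 9.7, 4.0), (-2.2, 10.0, 4.0), (-2.8, 10.4, 4.0)]
275 [(-2.1, 18.6, 3.0), (-2.2, 18.6, 4.0), (-2.7, 18.6, 5.0), (-2.3, 18.6, 4.0), (-2.4, 18.7, 5.0)]
292 [(-2.0, 28.0, 2.0), (-2.3, 27.8, 6.0), (-2.5, 27.5, 5.0), (-2.5, 27.2, 4.0), (-2.6, 27.0, 4.0)]
```

{"method": "apply_moves", "body": {"steps": [[[-0.4,0,0],0,180],[[0,0,0],0,180],[[0,0,0],0,180],[[3,0,0],0,180],[[8,0,0],0,180],[[20,0,0],0,180],[[0,0,-30],0,180],[[0,0,-40],0,90]]}}

```text
time: 18.95
eef_pos: [0.4955, 0.0597, 0.0837]
tool_rot: [0.159, 0.987, -0.0, -0.001]
wrist_force: [0.7, 0.1, 1.2]
gripper_width: 0.0328
grip_force: 0.0
```

Run:
```python
from h import *
z=np.load("w3.npz"); c=cloud(z,z['d']); T=tray(c.reshape(-1,3)).reshape(c.shape[:2]+(2,))
for v in list(range(100,130,3))+list(range(240,264,3)): print(v,T[v,280],(1000*c[v,280,2]).round(1),z['p'][v,280].sum())
p,T,h=look('w9'); faces('w9',(240,275,300))
```

```text
100 [-24.   55.1] 47.0 408
103 [-24.  54.] 48.8 392
106 [-24.   52.8] 47.5 383
109 [-24.   51.7] 49.2 393
112 [-24.   50.6] 50.2 374
115 [-24.   49.3] 42.1 140
118 [-24.   48.1] 42.7 248
121 [-24.   46.9] 42.8 248
124 [-24.   45.7] 43.4 249
127 [-24.   44.5] 43.4 248
240 [-23.9  -5.7] 42.5 239
243 [-23.9  -6.7] 43.5 236
246 [-23.8  -8.8] 41.9 236
249 [-23.8 -10.5] 41.6 220
252 [-23.7 -16.8] 30.4 230
255 [-23.5 -26.4] 12.2 607
258 [-23.5 -28.2] 12.2 618
261 [-23.5 -29.7] 12.9 624
t 18.95 tcp tray [-43.   17.8] z 83.7 tool y rel tray y 0.0006 w 32.8 F tray [0.64 0.31] 1.19 Mz -0.03
stop 1266 [90.5  8.2] [19.9 65.9] 1.7 min [ 87.2 -22.8] max [99.7 38.5] 0.047
fence 5190 [-13.7  56.9] [ 18.4 243. ] 88.9 min [-134.4   50.1] max [102.1  65.9] 0.0483
plate1 194 [-60.4  42.4] [ 41.3 143.1] 68.0 min [-133.3   -2.6] max [-1.4 50.4] 0.0193
plate2 377 [-60.9  42.6] [ 41.2 143.2] 67.9 min [-132.6   -2.4] max [-1.7 50.4] 0.0241
plate3 416 [-35.7  32.6] [ 41.6 197. ] 68.0 min [-133.    -3.1] max [-1.6 50.3] 0.0299
plate4 475 [-24.6  23.6] [ 53.6 220.9] 89.9 min [-133.5   -2.2] max [55.7 50.4] 0.0359
plate5 5299 [-24.2  20. ] [ 60.7 220.2] 89.9 min [-112.1   -8.7] max [85.3 50.2] 0.0424
240 [(18.6, -6.9, 1.0)]
275 [(-2.0, 18.0, 1.0), (-2.8, 18.0, 2.0), (-2.3, 18.0, 4.0), (-2.5, 18.1, 3.0)]
300 [(-2.8, 36.4, 3.0), (-2.0, 36.1, 2.0), (-2.2, 35.7, 3.0)]
```

View pics/w9.png

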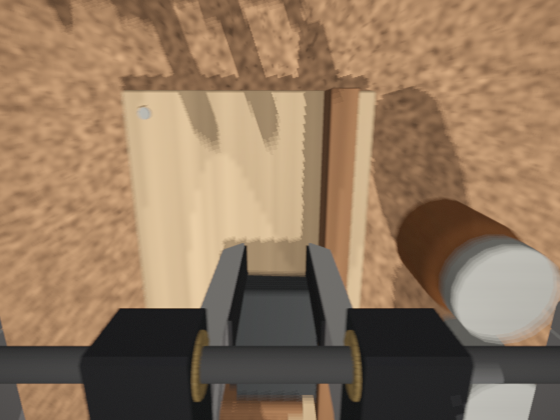

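{"method": "apply_moves", "body": {"steps": [[[0,0,0],0.143,130],[[0,0,0],0.143,130],[[0,0,0],0.143,130],[[0,0,0],0.143,130],[[0,0,0],0.143,130],[[0,0,0],0.143,130],[[0,0,0],0.143,130],[[0,0,0],0.143,130]]}}

```text
time: 19.8
eef_pos: [0.497, 0.0596, 0.084]
tool_rot: [0.67, 0.742, 0.0, 0.0]
wrist_force: [0.4, -1.1, -0.2]
gripper_width: 0.0462
grip_force: 0.0
```

{"method": "apply_moves", "body": {"steps": [[[0,0,0],0.143,130],[[0,0,0],0.143,130],[[0,0,0],0.141,130],[[-29,0,0],0,130],[[-29,28,0],0,130],[[-28,29,0],0,130],[[0,29,0],0,130],[[0,0,0],0,130]]}}

```text
time: 20.6
eef_pos: [0.5535, -0.0508, 0.084]
tool_rot: [0.811, 0.585, 0.001, 0.001]
wrist_force: [0.1, 0.6, 0.1]
gripper_width: 0.0461
grip_force: 0.0
```

{"method": "apply_moves", "body": {"steps": [[[0,0,20],0,130],[[0,0,20],0,130],[[0,0,15],0,130],[[0,0,0],0,130],[[0,0,0],0,130],[[0,0,0],0,130],[[0,0,0],0,130],[[0,0,0],0,130]]}}

```text
time: 21.4
eef_pos: [0.5519, -0.0492, 0.0296]
tool_rot: [0.811, 0.585, 0.0, 0.0]
wrist_force: [-0.8, -0.1, 0.3]
gripper_width: 0.0463
grip_force: 0.0
```

Run:
```python
from h import *
look('w10')
z=np.load("w10.npz"); c=cloud(z,z['d']); T=tray(c.reshape(-1,3)).reshape(c.shape[:2]+(2,))
for u in(250,310):
 for v in range(190,262,3):
  if -45<T[v,u,1]<5: print((u,v),T[v,u],(1000*c[v,u,2]).round(1),z['p'][v,u].sum())
```

```text
t 21.4 tcp tray [ 44.8 -67.7] z 29.6 tool y rel tray y -1.5708 w 46.3 F tray [-0.68 -0.36] 0.27 Mz 0.018
knob 5579 [132.5  -0.5] [14.9 44.3] 6.7 min [125.3 -21.4] max [139.7  21. ] 0.0887
stop 4710 [85.2 -9.3] [97.6 29.7] 89.7 min [ 74.3 -57.2] max [99.8 37.8] 0.0473
fence 7904 [18.7 51.1] [  9.7 182.4] 89.8 min [-67.3  49.4] max [107.8  55.3] 0.0482
plate1 418 [-50.6  49.8] [84.8  0.7] -0.0 min [-92.2  49.5] max [-9.5 50. ] 0.018
plate2 456 [-48.3  49.8] [81.5  0.7] -0.0 min [-87.1  49.4] max [-8.4 50.1] 0.0241
plate3 2212 [-1.5  1.4] [ 74.9 191.2] 55.4 min [-79.  -17.7] max [84.8 50. ] 0.0304
plate4 664 [ -1.2 -12.3] [125.2 159.3] 89.8 min [-78.  -73.2] max [67.5 50.1] 0.0363
plate5 28809 [  5.2 -12.2] [124.9 161.4] 90.0 min [-37.  -10.4] max [85.1 49.8] 0.0425
(250, 190) [ 28.8 -32.1] 13.0 597
(250, 193) [ 28.7 -33.9] 12.9 594
(250, 196) [ 28.6 -36. ] 11.7 603
(250, 199) [ 28.7 -37.3] 13.3 612
(250, 202) [ 28.6 -39.4] 12.4 619
(250, 205) [ 28.6 -41.2] 12.2 622
(250, 208) [ 28.6 -42.7] 13.1 623
(250, 211) [ 28.5 -44.7] 12.5 620
(310, 190) [ 62.8 -31.8] 14.1 442
(310, 193) [ 63.  -33.9] 12.7 436
(310, 196) [ 63.  -35.6] 13.1 445
(310, 199) [ 63.1 -37.4] 12.8 453
(310, 202) [ 63.3 -39.6] 11.3 459
(310, 205) [ 63.3 -41.2] 12.2 461
(310, 208) [ 63.3 -43.1] 11.9 463
(310, 211) [ 63.3 -44.6] 12.8 460
```

{"method": "apply_moves", "body": {"steps": [[[0,0,10],0,130],[[0,0,5],0,130],[[6,0,0],0,130],[[6,0,0],0,130],[[6,0,0],0,130],[[5,0,0],0,130],[[5,0,0],0,130],[[4,0,0],0,130]]}}

```text
time: 22.25
eef_pos: [0.5619, -0.0183, 0.0141]
tool_rot: [0.811, 0.586, 0.0, 0.0]
wrist_force: [0.2, -0.2, 0.6]
gripper_width: 0.0462
grip_force: 0.0
```

{"method": "apply_moves", "body": {"steps": [[[3,0,0],0,130],[[3,0,0],0,130],[[3,0,0],0,130],[[2,0,0],0,130],[[1.5,0,0],0,130],[[1,0,0],0,130],[[0,0,0],0,130],[[0,0,0],0,130]]}}

```text
time: 23.05
eef_pos: [0.566, -0.0061, 0.0141]
tool_rot: [0.811, 0.585, -0.0, 0.0]
wrist_force: [-1.1, -2.7, 0.8]
gripper_width: 0.0463
grip_force: 1.6
```

Run:
```python
from h import *
from rig import manip
state(manip.observe())
```

```text
t 23.05 tcp tray [ 44.6 -22.4] z 14.1 tool y rel tray y -1.5709 w 46.3 F tray [-0.23 -2.92] 0.81 Mz -0.033
```

{"method": "apply_moves", "body": {"steps": [[[0.7,0,0],0,130],[[0,0,0],0,130],[[0.7,0,0],0,130],[[0,0,0],0,130],[[0,0,0],0,130],[[0,0,0],0,130],[[0,0,0],0,130],[[0,0,0],0,130]]}}

```text
time: 23.85
eef_pos: [0.5664, -0.0046, 0.0141]
tool_rot: [0.811, 0.585, 0.0, -0.0]
wrist_force: [1.3, -2.6, 0.0]
gripper_width: 0.0461
grip_force: 1.0
```

Run:
```python
from h import *
look('w11')
z=np.load("w11.npz"); c=cloud(z,z['d']); T=tray(c.reshape(-1,3)).reshape(c.shape[:2]+(2,))
for u in(240,280,315):
 for v in range(190,280,2):
  if -30<T[v,u,1]<-6: print((u,v),T[v,u],(1000*c[v,u,2]).round(1),z['p'][v,u].sum())
```

```text
t 23.85 tcp tray [ 44.6 -20.8] z 14.1 tool y rel tray y -1.5708 w 46.1 F tray [ 2.05 -2.03] 0.01 Mz -0.013
knob 4417 [131.8   0.3] [12.3 43.9] 4.3 min [125.3 -18.9] max [136.8  21.6] 0.0885
stop 4283 [85.   4.9] [73.2 29.8] 90.0 min [ 73.1 -29. ] max [99.8 38.4] 0.0473
fence 18209 [20.5 55.9] [ 19.5 179. ] 89.9 min [-64.6  50. ] max [107.7  65.5] 0.0485
plate2 40 [ 43.7 -23.3] [46.4  9. ] 0.5 min [ 20.5 -27.6] max [ 66.9 -18.7] 0.0241
plate3 67 [ 43.6 -21.9] [11.  46.5] 89.5 min [ 20.4 -27.4] max [ 66.9 -16.3] 0.03
plate4 94 [ 43.6 -19.9] [15.3 48.4] 89.9 min [ 20.3 -27.5] max [ 67.  -12.3] 0.0363
plate5 25954 [41.7 10.5] [77.5 88.5] 90.0 min [-1.2 -9.9] max [85.  48.8] 0.0425
(240, 258) [26.7 -6.9] 42.6 247
(240, 260) [26.7 -7.9] 42.5 247
(240, 262) [26.7 -8.4] 43.6 242
(240, 264) [26.7 -9.4] 43.6 246
(240, 266) [ 23.2 -25.3] 12.6 468
(240, 268) [ 23.2 -26.6] 12.5 467
(240, 270) [ 23.1 -28.1] 11.9 474
(240, 272) [ 23.1 -29.1] 12.4 481
(280, 258) [45.2 -6.6] 43.2 247
(280, 260) [45.2 -8. ] 42.4 245
(280, 262) [45.2 -8.9] 42.6 242
(280, 264) [ 45.3 -10.4] 41.6 251
(280, 266) [ 45.6 -25.4] 12.3 470
(280, 268) [ 45.6 -27. ] 11.6 473
(280, 270) [ 45.6 -27.7] 12.6 477
(280, 272) [ 45.6 -29.3] 11.9 482
(315, 258) [61.3 -6.3] 43.7 246
(315, 260) [61.5 -7.9] 42.4 245
(315, 262) [61.6 -9.2] 41.9 243
(315, 264) [ 61.7 -10.2] 41.9 251
(315, 266) [ 65.3 -25.6] 11.9 471
(315, 268) [ 65.3 -26.8] 12.0 473
(315, 270) [ 65.1 -27. ] 13.9 481
(315, 272) [ 65.3 -29.1] 12.3 484
(315, 274) [ 65.2 -29.6] 13.8 486
```

{"method": "apply_moves", "body": {"steps": [[[0.5,0,0],0,130],[[0,0,0],0,130],[[0.5,0,0],0,130],[[0,0,0],0,130],[[0,0,0],0,130],[[0,0,0],0,130],[[0,0,0],0,130],[[0,0,0],0,130]]}}

```text
time: 24.7
eef_pos: [0.5664, -0.0045, 0.0141]
tool_rot: [0.811, 0.585, -0.001, 0.0]
wrist_force: [-2.0, -8.9, 1.2]
gripper_width: 0.0463
grip_force: 4.6
```

{"method": "apply_moves", "body": {"steps": [[[0.4,0,0],0,130],[[0,0,0],0,130],[[0,0,0],0,130],[[0,0,0],0,130],[[0,0,0],0,130],[[0,0,0],0,130],[[0,0,0],0,130],[[0,0,0],0,130]]}}

```text
time: 25.5
eef_pos: [0.5665, -0.0045, 0.0141]
tool_rot: [0.811, 0.585, -0.001, 0.0]
wrist_force: [-4.0, -11.8, 1.3]
gripper_width: 0.0464
grip_force: 6.1
```

Run:
```python
from h import *
from rig import manip
state(manip.observe())
```

```text
t 25.5 tcp tray [ 44.6 -20.7] z 14.1 tool y rel tray y -1.571 w 46.4 F tray [ -0.06 -12.5 ] 1.27 Mz -0.074
```

{"method": "apply_moves", "body": {"steps": [[[-1,0,0],0,130],[[-2,0,0],0,130],[[-8,0,0],0,130],[[-20,0,0],0,130],[[-10,0,0],0,130],[[0,0,-35],0,180],[[0,0,-35],0,180],[[0,0,0],0,180]]}}

```text
time: 26.3
eef_pos: [0.556, -0.0427, 0.0885]
tool_rot: [0.811, 0.585, 0.003, 0.002]
wrist_force: [0.1, 0.6, 0.5]
gripper_width: 0.0282
grip_force: 0.0
```

Run:
```python
from h import *
look('w12')
```

```text
t 26.3 tcp tray [ 46.6 -60.3] z 88.5 tool y rel tray y -1.5712 w 28.2 F tray [-0.06  0.59] 0.47 Mz 0.021
knob 2459 [133.   -0.4] [13.3 44.1] 4.1 min [125.7 -21.3] max [139.8  20.9] 0.0889
stop 2403 [85.   2.3] [75.6 29.8] 90.0 min [ 82.2 -34.5] max [99.8 37.9] 0.0473
fence 12213 [-2.6 56.2] [ 19.6 225.1] 89.7 min [-108.5   49.6] max [107.3  65.4] 0.0484
plate1 235 [-71.3  49.8] [  0.4 124.5] 89.9 min [-131.9   49.6] max [-10.5  49.9] 0.0178
plate2 247 [-67.9  49.8] [123.7   0.5] -0.0 min [-127.7   49.6] max [-7.2 50. ] 0.0242
plate3 234 [-65.5  49.7] [  0.4 121. ] 89.9 min [-124.2   49.5] max [-6.7 50. ] 0.0304
plate4 208 [-63.2  49.7] [  0.5 118.2] 89.9 min [-120.2   49.5] max [-5.2 50. ] 0.0359
plate5 14919 [-16.2  19.9] [ 60.1 204.1] 90.0 min [-67.5  -9.5] max [85.1 49.8] 0.0425
```

View pics/w12.png

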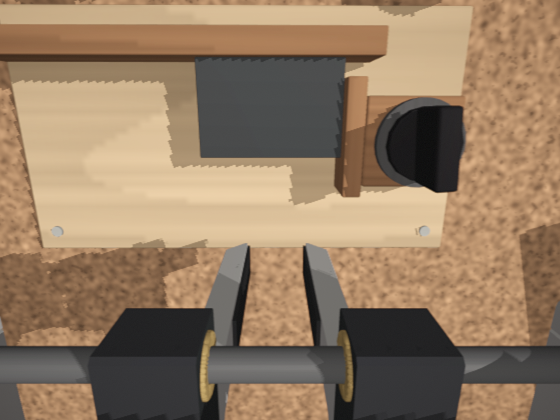

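The stack is square in its corner (image x 198–340, rows 58–157), with no lower plate showing. I'll tap once more along x to confirm contact with the stop.

{"method": "apply_moves", "body": {"steps": [[[0,-35,0],0,180],[[20,-35,0],0,180],[[29,-15,0],0,180],[[29,0,0],0,180],[[0,0,0],-0.143,180],[[0,0,0],-0.143,180],[[0,0,0],-0.143,180],[[0,0,0],-0.143,180]]}}

```text
time: 27.15
eef_pos: [0.4972, 0.0586, 0.0829]
tool_rot: [0.61, 0.792, -0.001, -0.001]
wrist_force: [0.1, -0.7, -0.7]
gripper_width: 0.0282
grip_force: 0.0
```

{"method": "apply_moves", "body": {"steps": [[[0,0,0],-0.143,180],[[0,0,0],-0.143,180],[[0,0,0],-0.143,180],[[0,0,0],-0.143,180],[[0,0,0],-0.143,180],[[0,0,0],-0.143,180],[[0,0,0],-0.141,180],[[0,0,0],0,180]]}}

```text
time: 27.95
eef_pos: [0.4973, 0.0585, 0.083]
tool_rot: [0.158, 0.987, -0.0, -0.001]
wrist_force: [-0.1, 0.3, 0.2]
gripper_width: 0.0277
grip_force: 0.0
```

{"method": "apply_moves", "body": {"steps": [[[0,0,25],0,180],[[0,0,25],0,180],[[0,0,15],0,180],[[0,0,8],0,180],[[0,0,0],0,180],[[0,0,0],0,180],[[0,0,0],0,180],[[0,0,0],0,180]]}}

```text
time: 28.75
eef_pos: [0.4967, 0.0584, 0.0121]
tool_rot: [0.161, 0.987, -0.0, -0.001]
wrist_force: [-17.2, -2.1, 28.9]
gripper_width: 0.0277
grip_force: 14.2
```

Run:
```python
from h import *
look('w13'); faces('w13',(210,258,275,292,310))
```

```text
t 28.75 tcp tray [-41.5  17.1] z 12.1 tool y rel tray y -0.0035 w 27.7 F tray [-15.64  -7.43] 28.87 Mz -0.017
fence 9302 [-84.8  58.2] [ 16.7 100.9] 90.0 min [-134.4   50. ] max [-35.9  65.7] 0.0483
plate1 936 [-68.2  28.3] [ 48.4 136.7] 85.9 min [-133.2    0.3] max [-1.8 50.4] 0.0181
plate2 1011 [-68.5  28.4] [ 48.4 136.8] 85.9 min [-133.2    0.3] max [-1.8 50.4] 0.0239
plate3 1110 [-68.2  28.4] [ 48.5 136.2] 85.9 min [-133.2    0.2] max [-1.9 50.4] 0.03
plate4 719 [-68.9  26.7] [ 47.5 132.4] 89.8 min [-134.1    3.3] max [-2.8 50.4] 0.036
plate5 4179 [-49.   25.2] [ 52.5 176.1] 85.1 min [-130.4   -6.6] max [36.2 50.3] 0.0424
210 []
258 [(-3.0, 7.6, 5.0), (-2.9, 7.9, 3.0), (-2.8, 8.2, 5.0), (-2.9, 8.4, 3.0)]
275 [(-3.1, 17.3, 5.0), (-2.6, 17.3, 6.0), (-2.7, 17.4, 5.0), (-2.6, 17.4, 3.0)]
292 [(-3.1, 27.0, 5.0), (-2.9, 26.7, 5.0), (-2.7, 26.6, 5.0), (-2.7, 26.4, 3.0)]
310 [(-2.7, 36.7, 4.0), (-3.0, 36.2, 6.0), (-2.6, 35.8, 3.0)]
```

{"method": "apply_moves", "body": {"steps": [[[2,0,-4],0,180],[[5,0,-20],0,180],[[0,0,-40],0,180],[[0,0,-45],0,180],[[0,0,-40],0,180],[[0,0,0],0,180],[[0,0,0],0,180],[[0,0,0],0,180]]}}

```text
time: 29.6
eef_pos: [0.4905, 0.0607, 0.1586]
tool_rot: [0.16, 0.987, -0.0, -0.001]
wrist_force: [0.3, 0.6, 0.3]
gripper_width: 0.0276
grip_force: 0.0
```

Run:
```python
from h import *
look('w14'); faces('w14',(235,258,275,292,305))
```

```text
t 29.6 tcp tray [-48.1  17.2] z 158.6 tool y rel tray y -0.0012 w 27.6 F tray [0.15 0.66] 0.28 Mz 0.028
knob 674 [130.4  -0.3] [43.7 13.7] 89.3 min [125.  -21.1] max [136.4  21.5] 0.0883
stop 311 [86.7 10.9] [16.2 54.1] 7.0 min [ 86.9 -14.8] max [91.8 38.1] 0.0466
fence 2961 [-20.9  58.1] [ 16.2 228.8] 89.9 min [-134.5   50.2] max [-1.2 66. ] 0.0484
plate1 243 [-57.4  45.2] [ 54.4 144.1] 65.5 min [-132.1   -8.2] max [-2.1 50.4] 0.0179
plate2 216 [-58.4  45.1] [ 52.2 144.3] 66.2 min [-133.1   -5.8] max [-2.3 50.4] 0.0238
plate3 231 [-59.7  44.7] [ 47.5 142.8] 67.4 min [-128.1   -4.2] max [-2.2 50.4] 0.0299
plate4 218 [-58.6  45. ] [ 47.8 141.5] 67.3 min [-131.5   -3.3] max [-2.  50.4] 0.0358
plate5 4904 [-24.8  20.6] [ 60.1 221.4] 89.7 min [-84.5  -8.4] max [84.8 50.2] 0.0424
235 []
258 [(-3.0, 0.4, 2.0), (-3.1, 0.7, 3.0), (-2.9, 1.0, 1.0), (-3.0, 1.3, 2.0), (-3.0, 1.6, 1.0)]
275 [(-3.5, 17.0, 2.0), (-2.6, 17.0, 1.0), (-2.7, 17.0, 2.0), (-2.8, 17.0, 2.0), (-3.0, 17.1, 2.0)]
292 [(-3.5, 33.5, 1.0), (-3.1, 33.3, 1.0), (-2.8, 33.0, 2.0), (-3.0, 32.8, 2.0), (-3.0, 32.6, 1.0)]
305 [(-3.8, 46.2, 1.0), (-3.9, 45.9, 1.0), (44.9, 45.3, 1.0)]
```

View pics/w14.png

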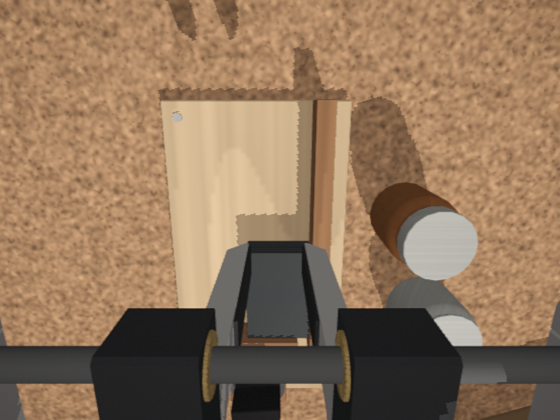

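The back faces of all five plates lie in one plane at tray x≈-3 (image row ~245, columns 248–306), and the stop and knob are unchanged. Handing in.

```bash
python3 -c "
from rig import manip
print(manip.hand_in())"
```

```text
the job is handed in; nothing more can be done
None
```

The stop is locked, with the knob measured at about 1.5 rad. All five plates lie within about 1 mm of both the fence and the stop, the stop is still where it stood, and the job is handed in; no verdict came back.

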